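# Seat the tube in the photometer and hold its sprung shutter half open

### The job

Take the tall glass test tube out of the rack, lower it (no dropping) all the way down into the photometer's tube well and let go of it; leave the short metal plug in the rack, and keep the light shutter shut until the tube is in. Then move the shutter by its upright tab against its spring to half of its travel, so that half of the light port is uncovered, without running it wide open, and finish holding it there: the spring shuts it if let go, so the program ends with the gripper still holding the tab at half travel.

Things in the scene. Friction and masses are not known exactly. Their poses are not given: they have to be found in the camera images.
- photometer: White fixed bench photometer, 130 mm (x) x 260 mm (y) x 65 mm high. Origin: centre of its underside; x from its display front to its back, y along it towards the tube well, z up. Flat top at 65 mm: round tube well at x = 0, y = +85 mm; in the other half two aluminium guides 9 mm high (x = +-27 to +-35 mm, y = +31 to -97 mm) with a steel shutter plate between them.
- light_port (a point): Centre of the dark 40 mm square light port under the shutter plate, x = 0, y = -5 mm of the photometer, on its top (axes the same). Three black lines on the top beside the front guide mark where the plate's edge nearest the well stands when shut, half open (the longest, middle line, at the port's middle) and wide open: y = +20, -5 and -30 mm of the photometer.
- well (a point): Centre of the mouth of the photometer's tube well, level with its top (65 mm above the worktop). Round blind hole, 21 mm across with a 3.5 mm chamfer round the mouth, vertical, 50 mm deep; axes as photometer.
- shutter (a joint): Travel of the shutter in m: 0 shut, 0.050 wide open (end stop), half travel 0.025. It slides straight towards the photometer's -y (away from the well). A spring pushes it shut: about 3 N at 0, 7 N at half, 11 N wide open.
- shutter_tab (a point): Middle of the top of the shutter's black upright tab, 102.5 mm above the worktop; moves with the shutter; at x = 0, y = -23 mm of the photometer when shut. Tab: 36 mm along the photometer's x, 10 mm thick along its y, 32 mm high above the plate (plate top 70.5 mm above the worktop; plate reaches 43 mm from the tab's middle towards the well). Both broad faces are free from above.
- test_tube: Empty clear glass test tube, 18.6 mm across, 126 mm long, about 22 g, loose, upright in one of the rack's two outer holes (which one varies), lower end 10 mm above the worktop. Origin: centre of its lower end; z along it to the rim. Fully home in the well its lower end is 50 mm below the mouth and 76 mm stand out.
- blank_plug: Short aluminium plug, 17.6 mm across, 60 mm long, loose, upright in the other outer hole of the rack, 25 mm standing out. Origin: centre of its lower end. Stays in the rack.
- rack: Grey fixed rack block, 50 mm (its x) x 150 mm (its y) x 45 mm high, with three 22 mm holes 35 mm deep in a row at y = -50, 0 and +50 mm, the middle one empty. Origin: centre of its underside, z up.
There are look-alikes about, which are no part of the job. Of the things shaped like the test_tube, the clear one is meant.

How it is judged:
By the outcome, as a careful person would: the job done as asked, in the order asked, and still so for the second after the job is handed in, while the arm keeps its last pose, push and grip.
It also fails if it takes over 64 s, if anything falls off the work surface, if the arm or the gripper's body presses on something with over 40 N, if the wrist force passes 120 N, or if a joint passes its speed limit or range.

### The arm

A 7-joint arm with a two-finger parallel gripper is mounted at the origin on a cart in front of the work surface, level with it; the furniture and walls round the work are solid. World frame = base frame: x ahead of the robot, y to its left, z up, the work surface at z = 0. Lengths are in m, angles in rad, forces in N, time in s.
With the tool pointing down it reaches from about 0.425 to 0.925 m from the base axis. Payload 6.8 kg.
Tool frame: the origin (TCP) lies on the centre line of the jaws, within the pads' length; the fingertips stand 8 mm ahead of it and the grasp point (between the pads) lies 11 mm behind it (bot.tips_ahead is the distance from the TCP to the fingertips, in m); z points along the fingers, y is the line along which they close (so a half turn about z gives the same grasp; the last joint's range is limited). The gripper opens to 85 mm and grips with 20 to 120 N. Pads are 22 mm wide; open, the fingers measure 114 mm over their backs; the gripper's body (76 mm by 85 mm) begins 54 mm behind the grasp point. The pads swing forward as they close: fully open they stand 13 mm farther back than shut.
Start: joints at [-1.384, 0.477, 0.022, 1.555, -0.011, 1.109, -0.083], TCP at [0.196, 0.646, 0.239] pointing down, gripper open.
Joint ranges: [-2.96, 2.96], [-0.34, 2.1], [-1.41, 1.46], [0.24, 2.44], [-1.37, 4.51], [0.17, 1.92], [-2.96, 2.96]. Speed limits (rad/s): [2.39, 2.39, 3.14, 3.14, 3.14, 3.14, 3.14].

### API

Orientations are given as a unit quaternion [w, x, y, z].
In Python, from station import bot gives the robot as it stands.
- The arm moves only by the tool send_rows, never from a script. Its argument "deltas" is text: rows parted by semicolons, each of 4 numbers parted by spaces: the shift along the tool's x, y, z in m, then the turn about the tool's z in degrees. In form: x y z spin; .... A call has 1 to 5 rows; each row is the pose to reach, as a shift and turn from the pose commanded when the call began, along the tool's axes at that moment; what a row does not reach only later rows make up. A row lasts 1/10 s, in which the tool goes at most 50 mm and 8.59 degrees, less where a joint would pass 70% of its speed; a pose out of reach is approached as far as the arm can. A call with a gripper value outside its range is refused whole. "claw" is the opening, from 0 (shut) to 1 (fully open), set as the call begins (left out, the last holds). The fingers move at their own pace and stop on an object; "force" is the grip in N (left out, the last holds). Time passes only in rows, so rows that repeat a pose let the fingers close. It gives the time, the measured TCP pose, the force, the opening and the grip force at its end, in the units of the state.
- bot.get_obs(): the state, without advancing time (a new reading comes with each control period).
- bot.read_camera(name): name is "scene" or "top" or "wrist"; returns a dict with "img" (384x512x3 uint8, red, green, blue), "depth" (384x512 float32, m along the optical axis (not along the pixel's ray), 0 where there is no reading), "fx", "fy", "cx", "cy" (pixels), "dist_coeffs" ([k1, k2, p1, p2, k3] as OpenCV has them; the pictures are not rectified), "camera_from_world" (4x4, takes a point from world to camera coordinates). Camera axes: x right, y up, looking along -z (the intrinsics and any distortion apply to the point x, -y, -z); pixel columns grow to the right and rows downward; lengths in m; the calibration is good to about 2 mm. A picture is of the moment at which its call begins.
- bot.hand_in(): hands the job in; it is judged then, once.
Trained networks look in a picture, given as the dict that the camera call returned (one of the last four; its "shot" number tells which), for a name from the list of things; names that differ only in an ending like _2 or _b are one class to them, and where a whole thing is asked for, a point or a joint stands for the part that bears it (a point fixed in the world has none). Each returns a list of dicts, best first, with "confidence" (0 to 1); they miss things now and then, are a little off and sometimes report something else, mostly with a low value. They report only what shows in the picture. A call takes as long as a camera call. They do not tell look-alikes from the thing itself.
- bot.masks_of(picture, query): "mask" (384x512 bool, what is visible of it).
- bot.landmark_of(picture, query): "xyz" ([x, y, z] in m, in world coordinates, good to about 4 mm: a listed point, or the origin of a listed thing).
The state is a dict: "t": time; "q": joint angles; "joint_vel": joint speeds; "joint_torque": joint torques, N m; "eef_pos": TCP position; "tool_rot": TCP orientation; "contact_force": force on the tool from outside, world axes, zero at the start; "torque": the same for the moment, N m; "gripper_width": opening from 0.0 (shut) to 1.0 (fully open); "grasp_force": force on a finger pad.
Only numpy, scipy, OpenCV 4.12 (cv2) and the standard library are available. Lean on these libraries where they do the work, as an engineer would, in place of code of your own. Each camera call takes 0.05 s, during which the arm holds its last target. There are 200 camera calls.

## Working session

There is one attempt and no reset: what is moved stays moved. The work goes in short steps, Python scripts to look and compute and a tool call to move; the robot and the scene stay as the last step left them, time stands still between calls to the robot, and variables do not carry over. Pictures are saved under pics/ and viewed, at most 12 in all, crops included, and the job is handed in when it is done.

Besides the shell and the picture viewer there is one more tool, called as a command line: name --argument value ..., lists and objects as JSON in quotes. send_rows: Moves the arm, as the interface text tells. Its arguments: {"type":"object","properties":{"deltas":{"type":"string"},"claw":{"type":"number"},"force":{"type":"number"}},"required":["deltas"]}

```bash
ls; mkdir -p pics; cat > h.py <<'E'
import numpy as np, cv2
from station import bot
def px(p,P):
    P=np.atleast_2d(P); T=p["camera_from_world"]; c=(T[:3,:3]@P.T).T+T[:3,3]
    K=np.array([[p["fx"],0,p["cx"]],[0,p["fy"],p["cy"]],[0,0,1]])
    return cv2.projectPoints(c*[1,-1,-1],np.zeros(3),np.zeros(3),K,np.array(p["dist_coeffs"],float))[0][:,0]
def world(p,uv,d):
    """pixels + depth -> world"""
    K=np.array([[p["fx"],0,p["cx"]],[0,p["fy"],p["cy"]],[0,0,1]])
    n=cv2.undistortPoints(np.float64(uv).reshape(-1,1,2),K,np.array(p["dist_coeffs"],float))[:,0]
    d=np.ravel(d); c=np.c_[n[:,0]*d,-n[:,1]*d,-d]
    T=np.linalg.inv(p["camera_from_world"]); return (T[:3,:3]@c.T).T+T[:3,3]
def atz(p,uv,z):
    a=world(p,uv,np.full(len(np.atleast_2d(uv)),.2)); b=world(p,uv,np.full(len(np.atleast_2d(uv)),1.))
    s=(z-a[:,2])/(b[:,2]-a[:,2]); return a+s[:,None]*(b-a)
E
python3 - <<'E'
from h import *
np.set_printoptions(precision=4,suppress=True)
o=bot.get_obs();print(o["t"],o["eef_pos"],o["tool_rot"],bot.tips_ahead)
ims=[]
for n in ["scene","top","wrist"]:
    p=bot.read_camera(n);T=np.linalg.inv(p["camera_from_world"]);print(n,T[:3,3],-T[:3,2])
    im=p["img"][:,:,::-1].copy()
    for q in ["photometer","well","light_port","shutter_tab","test_tube","blank_plug","rack"]:
        for r in bot.landmark_of(p,q)[:3]:
            print(n,q,round(r["confidence"],2),np.array(r["xyz"]),px(p,r["xyz"])[0])
    ims.append(im)
cv2.imwrite("pics/a.png",cv2.resize(np.hstack(ims[:1]),(768,576)))
cv2.imwrite("pics/b.png",cv2.resize(ims[1],(768,576)))
E
```

```text
pics
0.0 [0.196  0.6453 0.2383] [-0.0001  0.1469  0.9892 -0.0009] 0.008
scene [ 0.0709 -0.4857  0.6879] [ 0.4647  0.62   -0.6322]
scene well 0.82 [ 0.486  -0.0079  0.0634] [276.2533 238.5876]
scene well 0.74 [ 0.5016 -0.1124  0.0997] [318.3514 252.4108]
scene light_port 0.57 [ 0.5019 -0.0946  0.061 ] [310.3974 260.7098]
scene shutter_tab 0.82 [ 0.5023 -0.1118  0.0978] [318.309  252.7591]
scene test_tube 0.73 [0.5178 0.3931 0.    ] [193.2033 169.3248]
scene test_tube 0.67 [0.5722 0.3206 0.0027] [223.8651 173.7015]
scene test_tube 0.6 [0.4936 0.3232 0.0066] [198.6377 182.6371]
scene blank_plug 0.51 [0.4614 0.2215 0.0104] [208.8365 205.9949]
scene rack 0.64 [0.4739 0.2699 0.0009] [203.0956 197.2072]
top [0.368  0.1154 1.0387] [ 0.1429  0.0033 -0.9897]
top photometer 0.58 [ 0.5008 -0.0845 -0.0002] [327.1439 197.0956]
top well 0.84 [ 0.4812 -0.0072  0.0645] [302.8605 201.7532]
top well 0.39 [0.463  0.2247 0.0102] [217.2498 211.8921]
top light_port 0.78 [ 0.5029 -0.0946  0.062 ] [335.2341 193.2137]
top shutter_tab 0.88 [ 0.4992 -0.1126  0.0983] [345.2091 192.5439]
top test_tube 0.67 [ 0.5162  0.3933 -0.0024] [158.6356 194.5186]
top test_tube 0.61 [0.4975 0.3224 0.0104] [182.398  200.1104]
top test_tube 0.44 [0.5646 0.3266 0.0034] [181.7195 177.0038]
top blank_plug 0.53 [0.4675 0.2244 0.0093] [217.389 210.308]
top rack 0.62 [0.4813 0.2791 0.0037] [198.1465 205.8915]
wrist [0.1313 0.6673 0.3742] [ 0.2536 -0.077  -0.9642]
wrist rack 0.58 [ 0.4764  0.273  -0.0012] [101.2234 376.1781]
```

View pics/a.png

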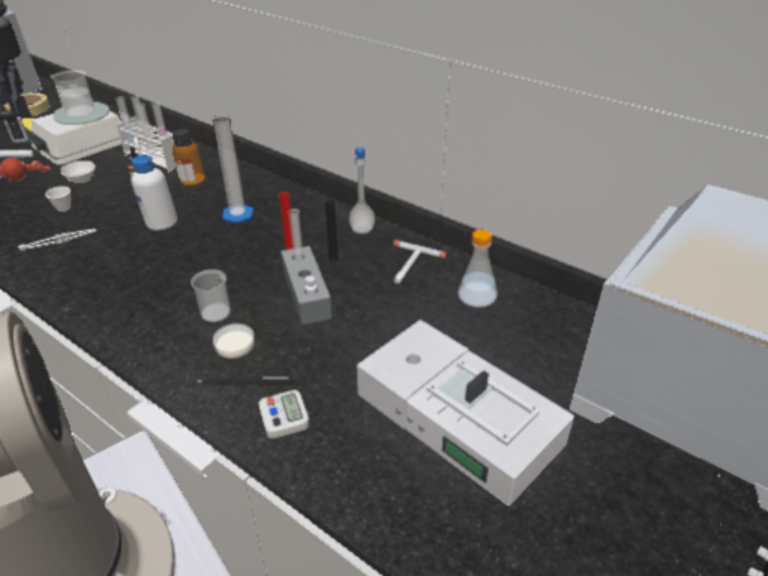

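View pics/b.png

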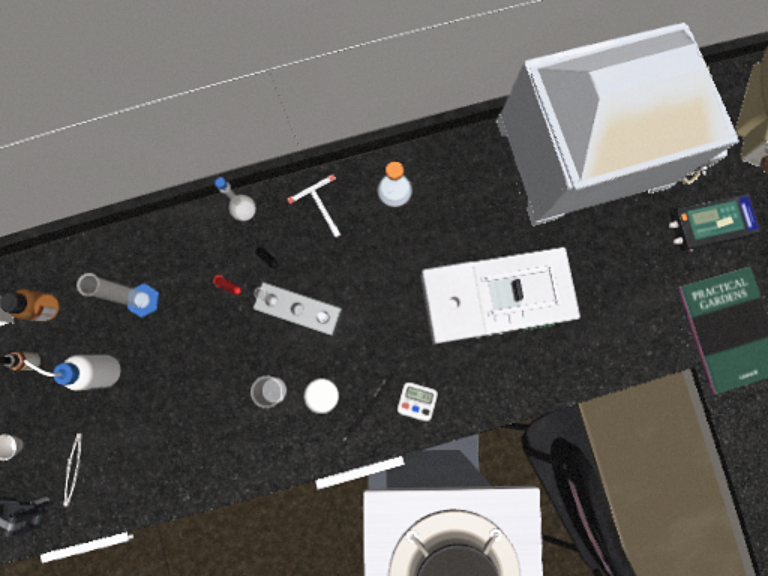

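The clear tube is in the rack's far-left hole, at (270,299) in the top view, and the plug is in the right hole at (322,316). Red and black look-alikes stand loose at (225,285) and (265,257). The photometer well is at (455,302) and the tab at (517,290). I'll move over for a closer wrist view.

```bash
cat >> h.py <<'E'
from scipy.spatial.transform import Rotation as R
def plan(xyz, ydir=None):
    """shift in tool axes and spin (deg) to reach xyz with tool y along ydir (deg, mod 180)"""
    o=bot.get_obs(); w=o["tool_rot"]; M=R.from_quat([w[1],w[2],w[3],w[0]]).as_matrix()
    d=M.T@(np.array(xyz)-o["eef_pos"]); cur=np.degrees(np.arctan2(M[1,1],M[0,1])); s=0
    if ydir is not None: s=-((ydir-cur+90)%180-90)
    print("t %.2f pos %s yang %.1f tilt %.1f | d %s spin %.1f q %s"%(o["t"],np.round(o["eef_pos"],4),cur,np.degrees(np.arccos(-M[2,2])),np.round(d*1000,1),s,np.round(o["q"],2)))
E
python3 - <<'E'
from h import *
plan([.40,.36,.34],126)
p=bot.read_camera("scene")
m=np.array([[u,v] for v in range(60,200,3) for u in range(60,200,3)]);d=p["depth"][m[:,1],m[:,0]]
W=world(p,m,d)[d>0]; W=W[(W[:,1]<.75)]
print("tallest in region", W[W[:,2].argsort()[-5:]].round(3))
E
```

```text
t 1.20 pos [0.1961 0.6459 0.2393] yang 73.1 tilt 0.0 | d [-278.2 -214.3 -100.7] spin -52.9 q [-1.38  0.48  0.02  1.56 -0.01  1.11 -0.08]
tallest in region [[0.503 0.593 0.202]
 [0.508 0.586 0.203]
 [0.686 0.61  0.204]
 [0.52  0.572 0.204]
 [0.503 0.556 0.206]]
```

send_rows --deltas "0 0 -0.05 0; 0 0 -0.1 0; -0.04 -0.03 -0.1 -8; -0.075 -0.06 -0.1 -16; -0.11 -0.09 -0.1 -24"

```text
t: 1.75
eef_pos: [0.2761, 0.5265, 0.3397]
tool_rot: [0.0, -0.065, 0.998, 0.0]
contact_force: [1.1, -0.1, 0.6]
gripper_width: 1.002
grasp_force: 0.0
```

```bash
python3 - <<'E'
from h import *
plan([.40,.36,.34],126)
E
```

```text
t 1.75 pos [0.2761 0.5265 0.3397] yang 97.5 tilt 0.1 | d [-101.2 -181.2   -0.3] spin -28.5 q [-1.19  0.27 -0.01  1.63  0.    1.25  0.51]
```

send_rows --deltas "-0.03 -0.04 0 -7; -0.06 -0.08 0 -14; -0.1 -0.12 0 -21; -0.12 -0.16 0 -28.5; -0.145 -0.18 0 -28.5"

```text
t: 2.25
eef_pos: [0.4437, 0.3628, 0.3398]
tool_rot: [0.0, -0.305, 0.952, -0.001]
contact_force: [0.6, 0.3, 0.5]
gripper_width: 1.002
grasp_force: 0.0
```

send_rows --deltas "0 0 0 0; 0 0 0 0"

```text
t: 2.45
eef_pos: [0.4417, 0.3668, 0.3393]
tool_rot: [-0.0, -0.305, 0.952, 0.0]
contact_force: [-0.1, 1.1, 0.5]
gripper_width: 1.002
grasp_force: 0.0
```

```bash
python3 - <<'E'
from h import *
plan([.495,.323,.2],126)
p=bot.read_camera("wrist")
im=p["img"][:,:,::-1].copy()
for q in ["test_tube","blank_plug","rack"]:
    for r in bot.landmark_of(p,q)[:3]: print(q,round(r["confidence"],2),np.array(r["xyz"]).round(4),px(p,r["xyz"])[0].round(1))
g=cv2.cvtColor(im,cv2.COLOR_BGR2GRAY)
cv2.imwrite("pics/c.png",cv2.resize(im,(768,576)))
np.savez("w1.npz",**{k:np.array(v) for k,v in p.items()})
E
```

```text
t 2.45 pos [0.4417 0.3668 0.3393] yang 125.5 tilt 0.0 | d [-17.9 -66.6 139.3] spin -0.5 q [-0.84  0.23  0.05  1.68 -0.01  1.23  1.4 ]
test_tube 0.9 [0.4998 0.3164 0.0096] [212.4 165.5]
test_tube 0.84 [0.5161 0.3947 0.0032] [244.8 197.4]
test_tube 0.59 [ 0.5667  0.3216 -0.001 ] [195.5 196.1]
blank_plug 0.44 [0.467  0.2283 0.0125] [177.6 118.6]
rack 0.95 [ 0.4762  0.2745 -0.0021] [200.4 139.1]
```

View pics/c.png

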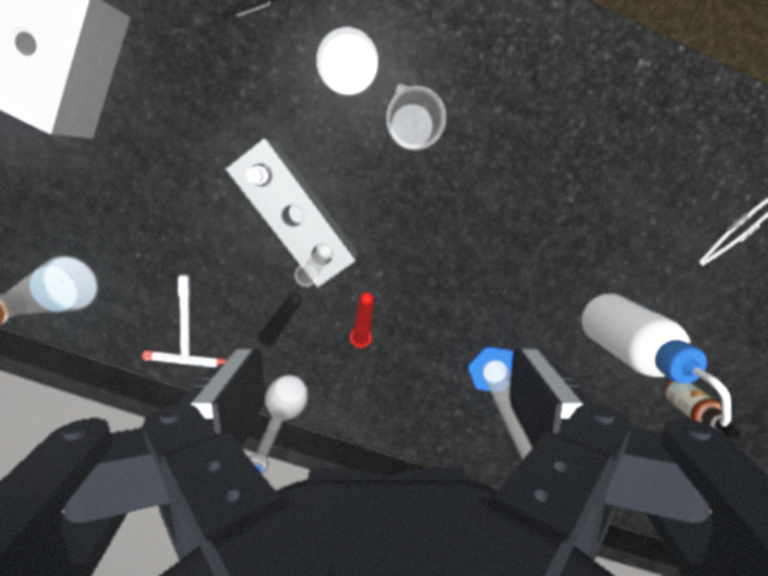

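The rack is at the middle left. The clear tube's rim is near (305,274), its hole near (322,254) and the plug near (257,175). Next I'll zoom in on the rack.

```bash
python3 - <<'E'
from h import *
p=dict(np.load("w1.npz"))
c=p["img"][85:205,140:260,::-1]
cv2.imwrite("pics/d.png",cv2.resize(c,(600,600),interpolation=cv2.INTER_CUBIC))
# rack top outline: depth-derived height 
v,u=np.mgrid[80:205,140:260]; d=p["depth"][80:205,140:260].ravel()
W=world(p,np.c_[u.ravel(),v.ravel()],d); k=(abs(W[:,2]-.045)<.006)&(d>0)
rect=cv2.minAreaRect(np.float32(W[k,:2])*1000);print(k.sum(),rect,cv2.boxPoints(rect))
E
```

```text
2707 ((490.820556640625, 293.0173034667969), (197.8350372314453, 89.54558563232422), 55.00764846801758) [[397.41547 237.65697]
 [470.77374 186.30553]
 [584.22565 348.37762]
 [510.86737 399.72906]]
```

View pics/d.png

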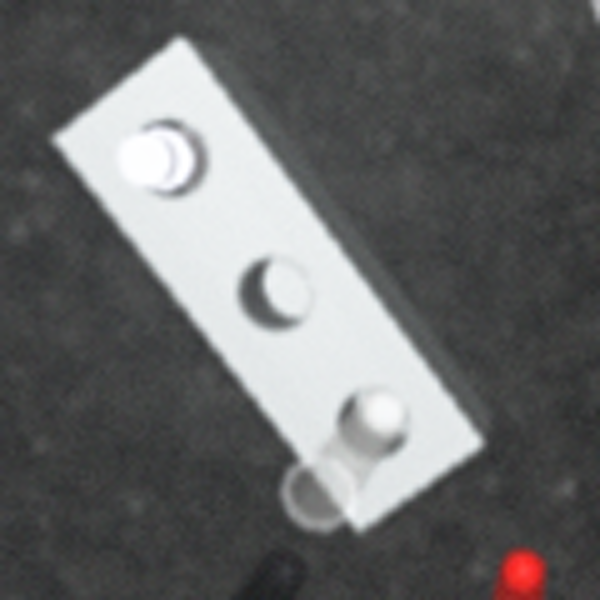

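```bash
python3 - <<'E'
from h import *
p=dict(np.load("w1.npz"))
f=lambda a:(np.float64(a)+.5)/5-.5+[140,85]
c=atz(p,f([[182,37],[53,138],[360,531],[485,440]]),.045);print(c.round(4),c.mean(0),[np.linalg.norm(c[i]-c[i-1]) for i in range(4)])
print("holes",atz(p,f([[375,418],[276,293],[165,157]]),.045).round(4))
print("rim",atz(p,f([[320,492]]),.136).round(4))
print("red base",atz(p,f([[524,572]]),.126).round(4))
b=atz(p,np.float64([[362,338],[295,300],[268,338]])/1.5-.2,.126);print("red/black",b.round(4))
E
```

```text
[[0.4301 0.2136 0.045 ]
 [0.4772 0.1967 0.045 ]
 [0.5266 0.3389 0.045 ]
 [0.4785 0.3549 0.045 ]] [0.47808582 0.27603109 0.045     ] [np.float64(0.1493669299271405), np.float64(0.05006382201159002), np.float64(0.15049255515714177), np.float64(0.050746141804691725)]
holes [[0.4927 0.3226 0.045 ]
 [0.4776 0.2762 0.045 ]
 [0.4625 0.2272 0.045 ]]
rim [[0.4942 0.3231 0.136 ]]
red base [[0.4845 0.3785 0.126 ]]
red/black [[0.5176 0.3961 0.126 ]
 [0.5222 0.3275 0.126 ]
 [0.567  0.3267 0.126 ]]
```

send_rows --deltas "-0.006 -0.02 0.03 0; -0.012 -0.04 0.06 0; -0.017 -0.066 0.1 0; -0.017 -0.066 0.14 0; -0.017 -0.066 0.14 0" --claw 0.6 --force 25

```text
t: 3.15
eef_pos: [0.4902, 0.3216, 0.1941]
tool_rot: [-0.005, -0.306, 0.952, -0.002]
contact_force: [-0.4, 0.4, -0.4]
gripper_width: 0.593
grasp_force: 0.0
```

send_rows --deltas "0 0 0 0"

```text
t: 3.25
eef_pos: [0.4927, 0.3247, 0.1997]
tool_rot: [-0.001, -0.307, 0.952, 0.0]
contact_force: [0.2, -0.1, 1.6]
gripper_width: 0.597
grasp_force: 0.0
```

```bash
python3 - <<'E'
from h import *
plan([.494,.323,.099],126)
E
```

```text
t 3.25 pos [0.4927 0.3247 0.1997] yang 125.7 tilt 0.1 | d [-1.000e-01 -2.200e+00  1.007e+02] spin -0.3 q [-0.75  0.38  0.07  1.81 -0.03  0.96  1.54]
```

send_rows --deltas "0 -0.002 0.03 0; 0 -0.002 0.06 0; 0 -0.002 0.085 0; 0 -0.002 0.1 0; 0 -0.002 0.1 0"

```text
t: 3.75
eef_pos: [0.4943, 0.3228, 0.0994]
tool_rot: [-0.0, -0.307, 0.952, 0.0]
contact_force: [-0.4, 0.1, 0.1]
gripper_width: 0.602
grasp_force: 0.0
```

send_rows --deltas "0 0 0 0; 0 0 0 0; 0 0 0 0; 0 0 0 0; 0 0 0 0" --claw 0.0 --force 25

```text
t: 4.25
eef_pos: [0.4959, 0.3228, 0.1011]
tool_rot: [0.002, -0.306, 0.952, 0.001]
contact_force: [-0.6, -0.7, 7.8]
gripper_width: 0.211
grasp_force: 24.5
```

send_rows --deltas "0 0 0 0; 0 0 0 0; 0 0 0 0"

```text
t: 4.55
eef_pos: [0.4959, 0.3227, 0.1011]
tool_rot: [0.002, -0.306, 0.952, 0.001]
contact_force: [0.1, 0.2, 6.3]
gripper_width: 0.213
grasp_force: 24.5
```

send_rows --deltas "0 0 -0.01 0; 0 0 -0.03 0; 0 0 -0.06 0; 0 0 -0.1 0; 0 0 -0.14 0"

```text
t: 5.05
eef_pos: [0.4945, 0.3213, 0.2413]
tool_rot: [-0.0, -0.306, 0.952, -0.0]
contact_force: [0.3, 1.0, -0.1]
gripper_width: 0.209
grasp_force: 24.5
```

send_rows --deltas "0 0 0 0; 0 0 0 0"

```text
t: 5.25
eef_pos: [0.4952, 0.3219, 0.2409]
tool_rot: [0.001, -0.306, 0.952, 0.001]
contact_force: [-1.3, 0.0, -0.5]
gripper_width: 0.21
grasp_force: 24.5
```

```bash
python3 - <<'E'
from h import *
plan([.40,.03,.25],126)
p=bot.read_camera("wrist")
for q in ["well","light_port","shutter_tab","photometer","test_tube"]:
    for r in bot.landmark_of(p,q)[:3]: print(q,round(r["confidence"],2),np.array(r["xyz"]).round(4),px(p,r["xyz"])[0].round(1))
cv2.imwrite("pics/e.png",cv2.resize(p["img"][:,:,::-1],(768,576)))
np.savez("w2.npz",**{k:np.array(v) for k,v in p.items()})
E
```

```text
t 5.25 pos [0.4952 0.3219 0.2409] yang 125.6 tilt 0.2 | d [ 247.3 -182.    -9.8] spin -0.4 q [-0.75  0.34  0.08  1.77 -0.03  1.04  1.54]
test_tube 0.91 [0.5198 0.3926 0.0006] [286.2 205.9]
test_tube 0.76 [ 0.5658  0.324  -0.0017] [228.7 203.8]
test_tube 0.59 [0.4979 0.3196 0.1522] [251.1 196.4]
```

View pics/e.png

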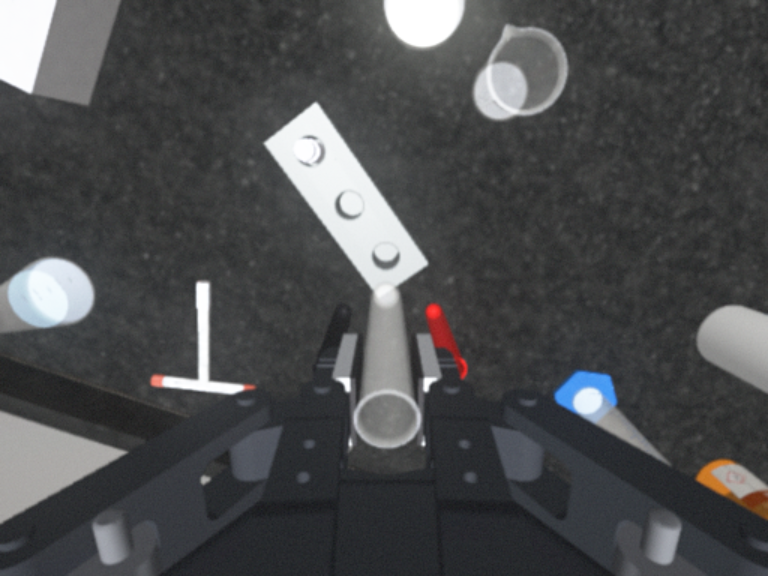

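The tube is held upright, with its rim at (387,418) and lower end at (385,292). The plug is still in the rack at (308,150). I'll carry the tube over the photometer and look again.

```bash
python3 - <<'E'
from h import *
plan([.52,-.05,.29],99)
E
```

```text
t 5.55 pos [0.4943 0.3214 0.2381] yang 125.6 tilt 0.1 | d [ 195.4 -316.9  -51.4] spin 26.6 q [-0.75  0.34  0.08  1.77 -0.03  1.04  1.54]
```

send_rows --deltas "0.01 -0.015 -0.03 0; 0.03 -0.045 -0.05 4; 0.05 -0.08 -0.05 9; 0.07 -0.115 -0.05 13; 0.09 -0.15 -0.05 17"

```text
t: 6.05
eef_pos: [0.5087, 0.1458, 0.2889]
tool_rot: [-0.0, -0.16, 0.987, -0.0]
contact_force: [0.5, 0.3, -0.3]
gripper_width: 0.208
grasp_force: 24.6
```

send_rows --deltas "0.004 -0.035 0 4; 0.008 -0.07 0 9; 0.01 -0.105 0 9; 0.014 -0.14 0 9; 0.018 -0.17 0 9"

```text
t: 6.55
eef_pos: [0.5461, -0.0215, 0.2888]
tool_rot: [-0.0, -0.083, 0.997, -0.0]
contact_force: [0.9, 0.6, 0.2]
gripper_width: 0.205
grasp_force: 24.6
```

send_rows --deltas "0 0 0 0; 0 0 0 0"

```text
t: 6.75
eef_pos: [0.5459, -0.0199, 0.2887]
tool_rot: [-0.001, -0.083, 0.997, 0.0]
contact_force: [0.6, 0.0, 0.4]
gripper_width: 0.208
grasp_force: 24.6
```

```bash
python3 - <<'E'
from h import *
plan([.52,-.05,.29],99)
p=bot.read_camera("wrist")
for q in ["well","light_port","shutter_tab","photometer","test_tube"]:
    for r in bot.landmark_of(p,q)[:2]: print(q,round(r["confidence"],2),np.array(r["xyz"]).round(4),px(p,r["xyz"])[0].round(1))
cv2.imwrite("pics/f.png",cv2.resize(p["img"][:,:,::-1],(768,576),interpolation=cv2.INTER_CUBIC))
np.savez("w3.npz",**{k:np.array(v) for k,v in p.items()})
E
```

```text
t 6.75 pos [ 0.5459 -0.0199  0.2887] yang 99.5 tilt 0.1 | d [ 30.5 -25.4  -1.3] spin 0.5 q [-0.36  0.22  0.34  1.82 -0.08  1.11  1.74]
well 0.55 [ 0.4876 -0.0017  0.0657] [277.7 124.9]
light_port 0.66 [ 0.497  -0.0917  0.0688] [205.6 120.5]
shutter_tab 0.57 [ 0.5008 -0.1105  0.1008] [183.8 121.8]
shutter_tab 0.2 [ 0.476   0.2748 -0.0009] [451.5 146.6]
photometer 0.86 [ 0.4955 -0.09    0.0025] [215.  118.7]
test_tube 0.95 [ 0.5471 -0.0218  0.1978] [252.8 197.1]
test_tube 0.77 [ 5.669e-01  3.243e-01 -1.000e-04] [461.2 206.7]
```

View pics/f.png

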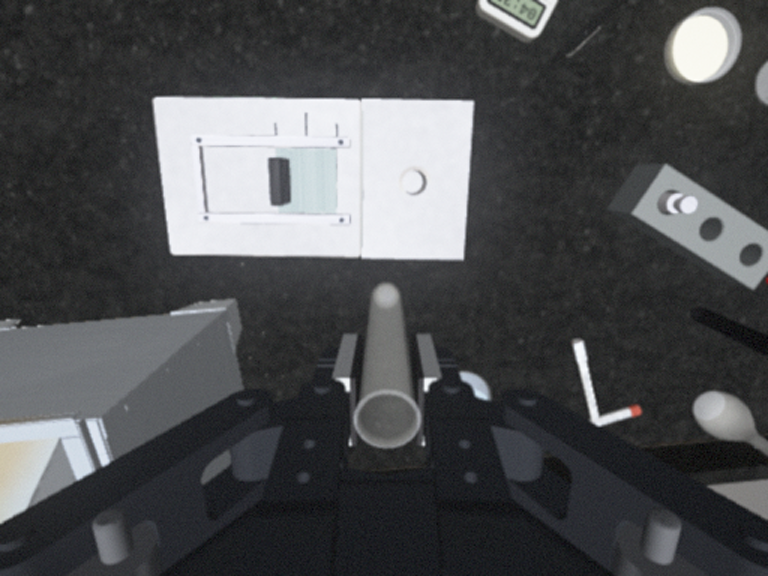

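The photometer's top spans (154,97) to (464,260), with the well at (414,181). The shutter is shut: the tab is at (280,181) and the plate edge lines up with the mark at (337,130). I'll refine those points.

```bash
python3 - <<'E'
from h import *
p=dict(np.load("w3.npz")); g=cv2.cvtColor(p["img"],cv2.COLOR_RGB2GRAY)
s=lambda a:(np.float64(a)+.5)/1.5-.5
c=s([[154,97],[473,101],[464,260],[170,256]]).astype(np.float32).reshape(-1,1,2)
c=cv2.cornerSubPix(g,c.copy(),(4,4),(-1,-1),(3,50,.01))[:,0];print(c*1.5)
C=atz(p,c,.065);print(C.round(4),[np.linalg.norm(C[i]-C[i-1]).round(4) for i in range(4)],C.mean(0).round(4))
e=(C[1]-C[0])+(C[2]-C[3]);a=np.arctan2(e[1],e[0]);y=np.array([np.cos(a),np.sin(a)]);print("y dir deg",np.degrees(a))
m=C.mean(0)[:2];print("well pred",m+.085*y,"tab pred",m-.023*y)
print("well seen (inner-mouth blob)",atz(p,s([[414,181]]),.065))
print("tab top seen",atz(p,s([[272,158],[289,158],[290,205],[271,206]]),.1025).round(4))
x0,y0=264,108;w=g[y0:y0+26,x0:x0+26];print(w[::1,::1])
E
```

```text
[[152.35938   97.21124 ]
 [473.27484  100.053474]
 [462.90408  259.13596 ]
 [170.44331  253.43378 ]]
[[ 0.4521 -0.2249  0.065 ]
 [ 0.4125  0.0309  0.065 ]
 [ 0.5417  0.0501  0.065 ]
 [ 0.5789 -0.2059  0.065 ]] [np.float64(0.1282), np.float64(0.2588), np.float64(0.1305), np.float64(0.2587)] [ 0.4963 -0.0875  0.065 ]
y dir deg 98.53431771398148
well pred [ 0.48368815 -0.00340101] tab pred [ 0.49971554 -0.11020514]
well seen (inner-mouth blob) [[ 0.48265098 -0.00493823  0.065     ]]
tab top seen [[ 0.4831 -0.1147  0.1025]
 [ 0.4811 -0.1022  0.1025]
 [ 0.5153 -0.0978  0.1025]
 [ 0.5185 -0.1121  0.1025]]
[[236 236 235 235 235 235 235 234 235 235 235 235 235 237 235 237 234 237
  236 237 235 234 236 235 234 234]
 [236 235 237 235 236 235 236 236 236 234 235 236 236 234 236 236 235 236
  236 236 235 234 234 235 234 235]
 [237 236 236 235 236 237 236 234 234 232 232 230 229 232 234 233 232 234
  236 235 234 237 235 236 235 236]
 [236 237 237 237 236 236 234 233 230 226 225 221 222 224 226 227 229 231
  233 235 235 235 235 234 236 236]
 [237 237 236 237 237 235 231 226 223 221 222 218 213 217
[... 1641 characters left out ...]
56 151 169
  207 232 236 236 237 236 237 238]
 [238 236 236 236 237 237 228 213 208 209 209 205 188 176 158 155 184 210
  228 236 238 235 237 236 236 237]
 [237 237 237 236 237 237 234 227 215 200 186 178 172 179 185 203 223 232
  237 236 236 236 236 236 236 237]
 [238 237 237 237 236 238 237 236 233 224 214 213 212 219 223 232 236 239
  238 237 237 236 235 235 235 236]
 [238 237 236 236 236 238 236 237 236 235 234 234 233 235 235 237 237 238
  238 239 238 238 237 235 236 238]
 [238 237 237 236 236 236 238 236 237 237 235 238 238 237 238 236 237 238
  236 238 236 236 236 235 235 235]
 [237 237 237 236 237 235 235 236 236 234 236 236 236 238 236 237 237 238
  238 237 235 234 234 235 235 234]]
```

```bash
python3 - <<'E'
from h import *
plan([.483,-.004,.178],98.5)
E
```

```text
t 7.05 pos [ 0.546  -0.0183  0.2892] yang 99.7 tilt 0.0 | d [ 59.7  24.7 111.2] spin 1.2 q [-0.37  0.22  0.34  1.82 -0.08  1.11  1.74]
```

send_rows --deltas "0.02 0.01 0.01 1; 0.04 0.02 0.02 1; 0.06 0.025 0.04 1; 0.06 0.025 0.08 1; 0.06 0.025 0.111 1"

```text
t: 7.55
eef_pos: [0.4821, -0.004, 0.1773]
tool_rot: [0.0, -0.076, 0.997, 0.0]
contact_force: [0.4, -0.4, -0.4]
gripper_width: 0.211
grasp_force: 24.6
```

send_rows --deltas "0 0 0 0; 0 0 0 0; 0 0 0 0"

```text
t: 7.85
eef_pos: [0.4842, -0.0046, 0.18]
tool_rot: [0.001, -0.075, 0.997, 0.0]
contact_force: [0.5, -0.6, -0.5]
gripper_width: 0.206
grasp_force: 24.6
```

```bash
python3 - <<'E'
from h import *
plan([.483,-.004,.178],98.5)
p=bot.read_camera("wrist");plan([.483,-.004,.178],98.5)
q=bot.read_camera("scene");plan([.483,-.004,.178],98.5)
np.savez("w4.npz",**{k:np.array(v) for k,v in p.items()});np.savez("s4.npz",**{k:np.array(v) for k,v in q.items()})
for n,c in (("w",p),("s",q)):
    for r in bot.landmark_of(c,"test_tube")[:1]+bot.landmark_of(c,"well")[:1]: print(n,round(r["confidence"],2),np.array(r["xyz"]).round(4))
u,v=px(p,[.483,-.004,.08])[0].astype(int);U,V=px(q,[.483,-.004,.08])[0].astype(int);print(u,v,U,V)
a=cv2.resize(p["img"][v-60:v+60,u-60:u+60,::-1],(400,400),interpolation=3);b=cv2.resize(q["img"][V-40:V+40,U-40:U+40,::-1],(400,400),interpolation=3)
cv2.imwrite("pics/g.png",np.hstack([a,b]))
E
```

```text
t 7.85 pos [ 0.4842 -0.0046  0.18  ] yang 98.6 tilt 0.2 | d [1.1 0.8 2. ] spin 0.1 q [-0.39  0.24  0.31  2.08 -0.1   0.83  1.7 ]
t 7.90 pos [ 0.4842 -0.0046  0.18  ] yang 98.6 tilt 0.2 | d [1.1 0.8 2. ] spin 0.1 q [-0.39  0.24  0.31  2.08 -0.1   0.83  1.7 ]
t 7.95 pos [ 0.4841 -0.0046  0.1799] yang 98.6 tilt 0.2 | d [1.  0.8 1.9] spin 0.1 q [-0.39  0.24  0.31  2.08 -0.1   0.83  1.7 ]
w 0.96 [ 0.4864 -0.0094  0.0902]
w 0.56 [ 0.4899 -0.0061  0.0642]
s 0.89 [ 0.4813 -0.0046  0.088 ]
256 191 274 232
```

View pics/g.png

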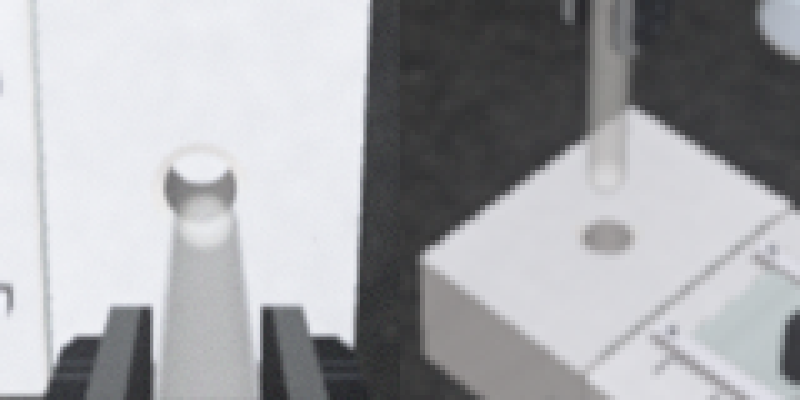

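```bash
python3 - <<'E'
from h import *
p=dict(np.load("w4.npz"));q=dict(np.load("s4.npz"))
f=lambda a,s,o:(np.float64(a)+.5)/s-.5+o
for zc in (.095,.099):
  print(zc,"wrist tube",atz(p,f([[205,227]],400/120,[196,131]),zc).round(4),"scene tube",atz(q,f([[606,173]],5,[234-80,192]),zc).round(4))
print("wrist well",atz(p,f([[201,185]],400/120,[196,131]),.065).round(4),"scene well",atz(q,f([[608,238]],5,[234-80,192]),.065).round(4))
E
```

```text
0.095 wrist tube [[ 0.4848 -0.0029  0.095 ]] scene tube [[ 0.4854 -0.0026  0.095 ]]
0.099 wrist tube [[ 0.4835 -0.003   0.099 ]] scene tube [[ 0.4826 -0.0059  0.099 ]]
wrist well [[ 0.482  -0.0044  0.065 ]] scene well [[ 0.4821 -0.0092  0.065 ]]
```

send_rows --deltas "0.001 -0.0013 0.005 0; 0.001 -0.0013 0.012 0; 0.001 -0.0013 0.019 0; 0.001 -0.0013 0.026 0; 0.001 -0.0013 0.032 0"

```text
t: 8.65
eef_pos: [0.4869, -0.006, 0.1488]
tool_rot: [0.005, -0.075, 0.997, 0.0]
contact_force: [2.9, 1.3, 25.9]
gripper_width: 0.208
grasp_force: 26.9
```

send_rows --deltas "0 0 0.002 0; 0 0 0.004 0; 0 0 0.006 0; 0 0 0.008 0"

```text
t: 9.05
eef_pos: [0.4876, -0.0056, 0.1415]
tool_rot: [0.006, -0.075, 0.997, 0.0]
contact_force: [2.4, 2.7, 26.7]
gripper_width: 0.213
grasp_force: 27.2
```

```bash
python3 - <<'E'
from h import *
p=bot.read_camera("wrist");q=bot.read_camera("scene")
plan([.483,-.004,.178],98.5);print(bot.get_obs()["contact_force"])
np.savez("w5.npz",**{k:np.array(v) for k,v in p.items()});np.savez("s5.npz",**{k:np.array(v) for k,v in q.items()})
u,v=256,191;U,V=px(q,[.483,-.004,.10])[0].astype(int);print(U,V)
a=cv2.resize(p["img"][v-70:v+110,u-60:u+60,::-1],(400,600),interpolation=3);b=cv2.resize(q["img"][V-60:V+60,U-40:U+40,::-1],(400,600),interpolation=3)
cv2.imwrite("pics/i.png",np.hstack([a,b]))
E
```

```text
t 9.15 pos [ 0.4875 -0.0055  0.1413] yang 98.6 tilt 0.6 | d [  3.8   2.2 -36.8] spin 0.1 q [-0.37  0.3   0.3   2.11 -0.13  0.74  1.74]
[ 2.78863443  1.37645563 20.72538864]
274 225
```

View pics/i.png

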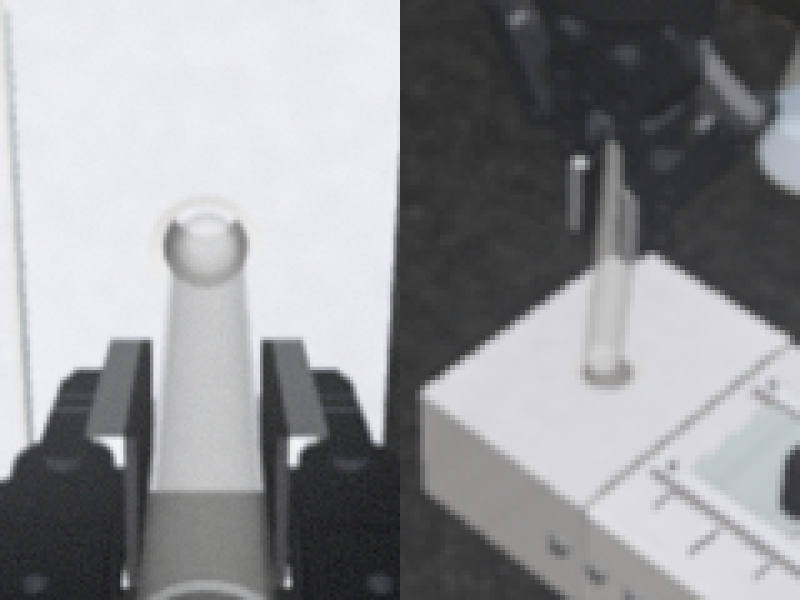

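The tube's end is caught in the chamfer: in the right panel its tip is at (605,370) and the well at (608,375). It has slid up a little in the grip. I'll lift to unload it, then measure the offset again.

send_rows --deltas "0 0 -0.004 0; 0 0 -0.008 0; 0 0 -0.008 0; 0 0 -0.008 0"

```text
t: 9.55
eef_pos: [0.4815, -0.0063, 0.1458]
tool_rot: [-0.001, -0.075, 0.997, -0.0]
contact_force: [0.2, -0.0, -0.5]
gripper_width: 0.212
grasp_force: 24.5
```

```bash
python3 - <<'E'
from h import *
p=bot.read_camera("wrist");q=bot.read_camera("scene")
plan([.483,-.004,.178],98.5);print(bot.get_obs()["contact_force"])
np.savez("w6.npz",**{k:np.array(v) for k,v in p.items()});np.savez("s6.npz",**{k:np.array(v) for k,v in q.items()})
u,v=256,191;U,V=px(q,[.483,-.004,.085])[0].astype(int);print(U,V)
g=lambda i:i[:,:,::-1]
a=cv2.resize(g(p["img"])[v-30:v+30,u-20:u+20],(400,600),interpolation=3);b=cv2.resize(g(q["img"])[V-22:V+23,U-15:U+15],(400,600),interpolation=3)
cv2.imwrite("pics/j.png",np.hstack([a,b]))
E
```

```text
t 9.65 pos [ 0.4815 -0.0063  0.1458] yang 98.6 tilt 0.1 | d [ -1.8   2.  -32.2] spin 0.1 q [-0.37  0.29  0.3   2.11 -0.12  0.76  1.73]
[-0.68798004  0.32158147 -0.23057346]
274 230
```

View pics/j.png

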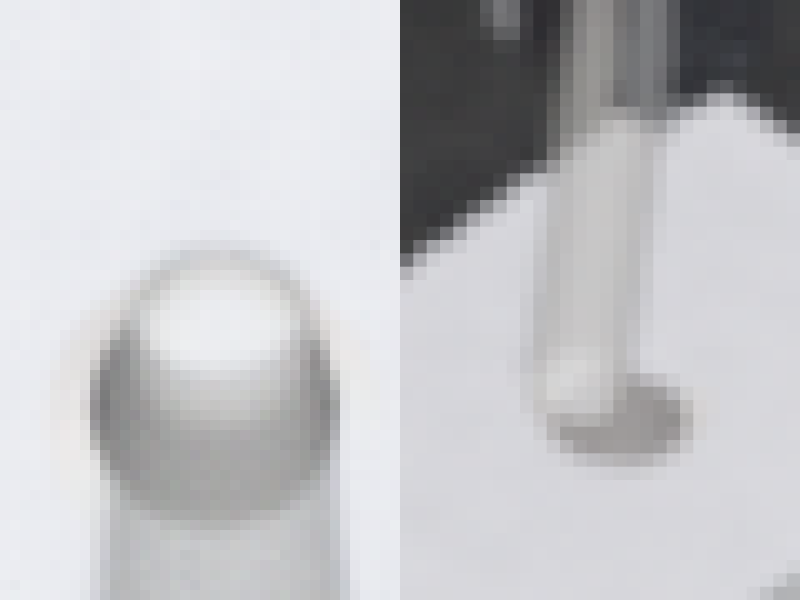

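```bash
python3 - <<'E'
from h import *
p=dict(np.load("w6.npz"));q=dict(np.load("s6.npz"))
fw=lambda a:(np.float64(a)+.5)/10-.5+[236,161]
fs=lambda a:(np.float64(a)-[400,0]+.5)/(400/30)-.5+[259,208]
for z in (.07,.075,.08,.085):
  print(z,"tube ctr wrist",atz(p,fw([[222,330]]),z)[0,:2].round(4),"scene",atz(q,fs([[582,365]]),z)[0,:2].round(4))
print("well",atz(p,fw([[215,400]]),.065).round(4),atz(q,fs([[622,420]]),.065).round(4))
# tube axis in both from masks
for n,c in (("w",p),("s",q)):
  pass
E
```

```text
0.07 tube ctr wrist [ 0.4746 -0.0052] scene [0.4818 0.0005]
0.075 tube ctr wrist [ 0.4731 -0.0054] scene [ 0.4784 -0.0034]
0.08 tube ctr wrist [ 0.4717 -0.0056] scene [ 0.4751 -0.0073]
0.085 tube ctr wrist [ 0.4703 -0.0059] scene [ 0.4718 -0.0113]
well [[ 0.482  -0.0047  0.065 ]] [[ 0.4823 -0.0088  0.065 ]]
```

The right panel shows that the tube has pivoted in the pads: its lower end leans about 7° toward the robot and is about 9 mm short of the well centre. I'll put the tip over the hole, dip it in, then bring the arm back to stand the tube upright.

send_rows --deltas "-0.005 0 -0.004 0; -0.009 -0.0005 -0.003 0; -0.009 -0.0005 0 0; -0.009 -0.0005 0.005 0; -0.009 -0.0005 0.009 0"

```text
t: 10.15
eef_pos: [0.4908, -0.0054, 0.1367]
tool_rot: [-0.0, -0.075, 0.997, -0.0]
contact_force: [-0.4, -0.3, -0.3]
gripper_width: 0.208
grasp_force: 24.6
```

send_rows --deltas "0 0 0.002 0; 0 0 0.004 0; 0 0 0.004 0"

```text
t: 10.45
eef_pos: [0.4908, -0.0054, 0.133]
tool_rot: [-0.0, -0.075, 0.997, -0.0]
contact_force: [0.4, -1.1, -0.2]
gripper_width: 0.21
grasp_force: 24.5
```

send_rows --deltas "0 0 0.003 0; 0 0 0.006 0; 0 0 0.006 0"

```text
t: 10.75
eef_pos: [0.4908, -0.0054, 0.1269]
tool_rot: [-0.0, -0.075, 0.997, -0.0]
contact_force: [0.0, 0.1, -0.0]
gripper_width: 0.21
grasp_force: 24.5
```

send_rows --deltas "0.002 0 0 0; 0.004 0 0.001 0; 0.006 0 0.002 0; 0.008 0 0.003 0; 0.008 0 0.003 0"

```text
t: 11.25
eef_pos: [0.4831, -0.0066, 0.1244]
tool_rot: [0.0, -0.075, 0.997, 0.0]
contact_force: [3.5, 0.6, 1.1]
gripper_width: 0.212
grasp_force: 24.6
```

send_rows --deltas "0 0 0.003 0; 0 0 0.006 0; 0 0 0.009 0; 0 0 0.012 0; 0 0 0.012 0"

```text
t: 11.75
eef_pos: [0.4826, -0.0066, 0.1116]
tool_rot: [-0.001, -0.075, 0.997, -0.0]
contact_force: [3.3, 0.2, -0.9]
gripper_width: 0.208
grasp_force: 24.4
```

send_rows --deltas "0 0 0.003 0; 0 0 0.006 0; 0 0 0.009 0; 0 0 0.012 0; 0 0 0.015 0"

```text
t: 12.25
eef_pos: [0.4829, -0.0066, 0.097]
tool_rot: [-0.0, -0.075, 0.997, 0.0]
contact_force: [1.8, 0.4, 1.2]
gripper_width: 0.207
grasp_force: 24.5
```

send_rows --deltas "0 0 0.002 0; 0 0 0.004 0; 0 0 0.006 0; 0 0 0.007 0; 0 0 0.007 0"

```text
t: 12.75
eef_pos: [0.4843, -0.0065, 0.092]
tool_rot: [0.001, -0.075, 0.997, 0.0]
contact_force: [-2.2, 0.6, 22.3]
gripper_width: 0.209
grasp_force: 26.6
```

send_rows --deltas "0 0 -0.002 0; 0 0 -0.002 0"

```text
t: 12.95
eef_pos: [0.4834, -0.0066, 0.0925]
tool_rot: [0.0, -0.075, 0.997, 0.0]
contact_force: [2.6, -0.0, 1.0]
gripper_width: 0.21
grasp_force: 24.6
```

send_rows --deltas "0 0 0 0; 0 0 0 0; 0 0 0 0; 0 0 0 0" --claw 0.5

```text
t: 13.35
eef_pos: [0.4826, -0.0067, 0.092]
tool_rot: [-0.001, -0.075, 0.997, -0.0]
contact_force: [1.2, 0.4, -0.5]
gripper_width: 0.496
grasp_force: 0.0
```

send_rows --deltas "0 0 -0.03 0; 0 0 -0.06 0; 0 0 -0.1 0; 0 0 -0.14 0; 0 0 -0.14 0"

```text
t: 13.85
eef_pos: [0.4861, -0.0066, 0.2372]
tool_rot: [0.005, -0.075, 0.997, 0.001]
contact_force: [0.8, 0.2, 0.8]
gripper_width: 0.499
grasp_force: 0.0
```

```bash
python3 - <<'E'
from h import *
for n in ("scene","wrist","top"):
    p=bot.read_camera(n)
    for k in ("test_tube","shutter_tab","blank_plug"):
        for r in bot.landmark_of(p,k)[:4]: print(n,k,round(r["confidence"],2),np.array(r["xyz"]).round(4))
    if n=="scene":
        M=bot.masks_of(p,"test_tube")
        for m in M: 
            v,u=np.nonzero(m["mask"]); i=v.argmin(); print(m["confidence"],u.min(),u.max(),v.min(),v.max())
        print("expected rim px",px(p,[[.4835,-.004,.141],[.4835,-.004,.065]]))
        a=cv2.resize(p["img"][180:285,240:345,::-1],(400,400),interpolation=3)
    if n=="wrist": b=cv2.resize(p["img"][:,:,::-1],(400,300)); np.savez("w7.npz",**{k:np.array(v) for k,v in p.items()}); b=np.vstack([b,np.zeros((100,400,3),np.uint8)])
cv2.imwrite("pics/k.png",np.hstack([a,b]))
plan([.4997,-.1102,.2],98.5)
E
```

```text
scene test_tube 0.66 [ 0.521   0.3941 -0.0021]
scene test_tube 0.49 [0.5723 0.321  0.0015]
scene test_tube 0.4 [0.4626 0.2232 0.0099]
scene shutter_tab 0.68 [ 0.4985 -0.1111  0.0989]
scene blank_plug 0.6 [0.4636 0.2254 0.0108]
0.72 273 280 209 240
0.67 217 225 134 173
0.66 186 196 128 165
expected rim px [[275.11342104 209.83514564]
 [274.1534604  237.49960677]]
wrist test_tube 0.87 [ 0.5682  0.324  -0.    ]
wrist test_tube 0.85 [ 0.4884 -0.0058  0.0148]
wrist shutter_tab 0.68 [ 0.5007 -0.1128  0.1008]
wrist blank_plug 0.75 [0.4626 0.2292 0.0134]
wrist blank_plug 0.17 [0.4768 0.2771 0.0017]
top test_tube 0.62 [ 0.519   0.3906 -0.0014]
top test_tube 0.51 [ 5.643e-01  3.255e-01 -4.000e-04]
top test_tube 0.41 [ 0.4823 -0.0065  0.0133]
top blank_plug 0.6 [0.4624 0.2253 0.0092]
t 14.50 pos [ 0.483  -0.0066  0.232 ] yang 98.6 tilt 0.0 | d [  -1.1 -104.9   32. ] spin 0.1 q [-0.41  0.17  0.33  2.03 -0.07  0.96  1.68]
```

View pics/k.png

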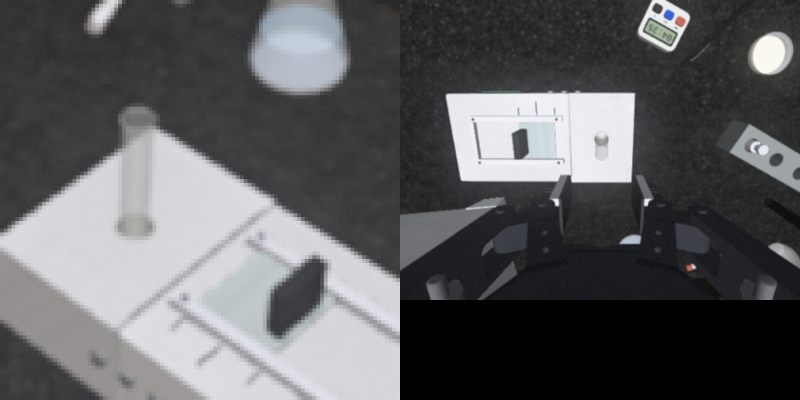

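The tube is home: its rim is at row 209 as predicted, its lower end is at z ≈ 0.015, and it's released. The plug is still in the rack and the shutter is still shut. Next is the tab.

send_rows --deltas "0 -0.03 0 0; 0 -0.065 0 0; 0 -0.1 0 0; -0.001 -0.106 0.02 0; -0.001 -0.106 0.06 0"

```text
t: 15.0
eef_pos: [0.5027, -0.1137, 0.1742]
tool_rot: [0.004, -0.073, 0.997, -0.001]
contact_force: [0.4, 1.0, -0.2]
gripper_width: 0.497
grasp_force: 0.0
```

send_rows --deltas "0 0 0.01 0; 0 0 0.02 0; 0 0 0.02 0"

```text
t: 15.3
eef_pos: [0.4997, -0.1109, 0.1519]
tool_rot: [-0.001, -0.075, 0.997, 0.0]
contact_force: [-0.4, 0.4, -0.4]
gripper_width: 0.497
grasp_force: 0.0
```

```bash
python3 - <<'E'
from h import *
plan([.4995,-.1115,.085],98.5)
p=bot.read_camera("wrist")
for k in ("shutter_tab","well"):
  for r in bot.landmark_of(p,k)[:2]: print(k,round(r["confidence"],2),np.array(r["xyz"]).round(4))
# tab mask: centre column of visible tab vs. finger gap
m=[r for r in bot.masks_of(p,"shutter_tab")][:1]
np.savez("w8.npz",**{k:np.array(v) for k,v in p.items()})
v,u=np.mgrid[0:384,0:512];g=p["img"].max(2)
u0,v0=px(p,[.4995,-.1115,.1025])[0];print("exp px",u0,v0)
s=np.s_[int(v0)-35:int(v0)+35:5,int(u0)-45:int(u0)+45:3];print(g[s])
E
```

```text
t 15.30 pos [ 0.4997 -0.1109  0.1519] yang 98.6 tilt 0.1 | d [ 0.2 -0.6 66.9] spin 0.1 q [-0.21  0.33  0.38  2.04 -0.17  0.79  1.99]
shutter_tab 0.72 [ 0.4999 -0.1115  0.0984]
well 0.71 [ 0.4892 -0.0068  0.0611]
exp px 253.9438921245489 212.45628783030338
[[239 240 238 242 242 241 241 239 240 240 242 242 241 223 222 217 218 222
  218 219 218 222 222 223 225 225 225 219 222 219]
 [238 241 240 242 243 241 241 239 241 241 242 243 242 204  73  75  75  75
  193 222 221 223 218 222 224 226 222 221 221 220]
 [241 240 241 241 240 241 239 240 241 243 241 241 239 132  76  76  78  73
  158 222 220 222 222 224 225 225 221 221 220 220]
 [241 240 239 240 239 239 240 238 240 241 240 240 241 110  92  90  90  83
  157 219 218 223 222 223 222 227 222 221 219 221]
 [238 239 239 241 240 241 240 241 240 239 239 239 239 100  92  89  88  80
  160 219 219 219 219 222 223 225 222 220 220 220]
 [238 238 239 240 240 238 238 239 240 239 237 238 239 123  85  90  87  81
  155 220 219 222 219 222 224 226 220 222 215 221]
 [239 238 239 238 238 238 239 239 239 239 239 240 238 133  86  85  88  81
  157 218 219 219 22
[... 206 characters left out ...]
239 124  83  83  80  74
  157 220 218 220 222 222 219 224 221 221 218 223]
 [236 236 235 235 236 237 237 239 239 238 237 239 240 113  80  80  80  73
  152 216 220 218 220 220 222 224 221 219 216 222]
 [126 121  75  69 237 237 235 236 236 234 232 234 233 134  80  79  78  72
  157 219 220 220 222 221 223 223 223 220 218 224]
 [126  97  69  67 234 237 236 236 237 234 235 235 236 161  77  78  71  75
  202 235 233 231 235 233 234 233 234 231 234 227]
 [117  68  64  65 246 247 248 247 247 247 247 247 247 247 247 248 247 247
  247 247 246 246 247 246 246 245 246 246 245 240]
 [ 72  61  64  62 230 236 235 238 237 237 237 238 237 239 237 238 236 237
  237 240 238 237 237 235 235 235 237 239 239 233]]
```

send_rows --deltas "0 0 0.02 0; 0 0 0.04 0; 0 0 0.055 0; 0 0 0.067 0; 0 0 0.067 0"

```text
t: 16.0
eef_pos: [0.4995, -0.111, 0.0846]
tool_rot: [-0.001, -0.075, 0.997, 0.0]
contact_force: [-0.2, -0.6, 0.4]
gripper_width: 0.503
grasp_force: 0.0
```

send_rows --deltas "0 0 0 0; 0 0 0 0; 0 0 0 0; 0 0 0 0; 0 0 0 0" --claw 0 --force 70

```text
t: 16.5
eef_pos: [0.5009, -0.1129, 0.0864]
tool_rot: [0.001, -0.074, 0.997, -0.001]
contact_force: [-0.4, -6.1, 3.6]
gripper_width: 0.104
grasp_force: 69.4
```

send_rows --deltas "0 0 0 0; 0 0 0 0"

```text
t: 16.7
eef_pos: [0.5009, -0.1129, 0.0865]
tool_rot: [0.001, -0.074, 0.997, -0.001]
contact_force: [-0.4, -5.5, 2.9]
gripper_width: 0.102
grasp_force: 69.4
```

send_rows --deltas "0 -0.005 0 0; 0 -0.010 0 0; 0 -0.015 0 0; 0 -0.02 0 0; 0 -0.024 0 0"

```text
t: 17.2
eef_pos: [0.5039, -0.1329, 0.0863]
tool_rot: [0.0, -0.076, 0.997, 0.002]
contact_force: [-3.4, 5.9, 10.2]
gripper_width: 0.101
grasp_force: 70.6
```

send_rows --deltas "0 0 0 0; 0 0 0 0"

```text
t: 17.4
eef_pos: [0.5039, -0.1328, 0.0863]
tool_rot: [0.0, -0.076, 0.997, 0.002]
contact_force: [-3.0, 5.9, 10.3]
gripper_width: 0.106
grasp_force: 70.4
```

```bash
python3 - <<'E'
from h import *
o=bot.get_obs();yd=np.array([-.1483,.9889,0]);print("travel",-(o["eef_pos"]-[.5009,-.1129,.0865])@yd, o["contact_force"])
for n in ("wrist","scene","top"):
  p=bot.read_camera(n)
  for r in bot.landmark_of(p,"shutter_tab")[:1]: print(n,round(r["confidence"],2),np.array(r["xyz"]).round(4), -(np.array(r["xyz"])-[.4995,-.1115,.1])@yd)
E
```

```text
travel 0.020126175872380855 [-3.02506095  5.89715602 10.33065914]
wrist 0.55 [ 0.5018 -0.1338  0.099 ] 0.022393560000000003
scene 0.65 [ 0.5024 -0.1342  0.1003] 0.022878100000000005
top 0.75 [ 0.4992 -0.1294  0.1006] 0.017656819999999983
```

send_rows --deltas "0 -0.002 0 0; 0 -0.004 0 0; 0 -0.0053 0 0; 0 -0.0053 0 0; 0 -0.0053 0 0"

```text
t: 18.2
eef_pos: [0.5046, -0.1376, 0.0863]
tool_rot: [0.0, -0.076, 0.997, 0.002]
contact_force: [-3.6, 6.3, 10.8]
gripper_width: 0.103
grasp_force: 70.5
```

```bash
python3 - <<'E'
from h import *
o=bot.get_obs();yd=np.array([-.1483,.9889,0]);print("travel",-(o["eef_pos"]-[.5009,-.1129,.0865])@yd, o["contact_force"],o["grasp_force"])
for n in ("wrist","scene"):
  p=bot.read_camera(n)
  for r in bot.landmark_of(p,"shutter_tab")[:1]: print(n,round(r["confidence"],2),np.array(r["xyz"]).round(4), -(np.array(r["xyz"])-[.4995,-.1115,.1])@yd)
  for k in (["test_tube"] if n=="scene" else []): print([np.array(r["xyz"]).round(3) for r in bot.landmark_of(p,k)])
  if n=="wrist": a=p["img"][:,:,::-1]; u,v=px(p,[.4995,-.09,.07])[0].astype(int)
  else: b=p["img"][:,:,::-1]; U,V=px(p,[.49,-.09,.07])[0].astype(int)
u=max(u,60);v=max(v,60);c=lambda i,u,v,h:cv2.resize(i[max(v-h,0):max(v-h,0)+2*h,u-h:u+h],(400,400),interpolation=3)
cv2.imwrite("pics/l.png",np.hstack([c(a,u,v,60),c(b,U,V,40)]))
E
```

```text
travel 0.025025940153294447 [-3.60909535  6.34806672 10.78560957] 70.5436635017395
wrist 0.58 [ 0.5049 -0.1389  0.1016] 0.027896679999999997
scene 0.66 [ 0.5043 -0.1354  0.1011] 0.024346549999999988
[array([ 0.52 ,  0.393, -0.002]), array([0.571, 0.324, 0.001])]
```

View pics/l.png

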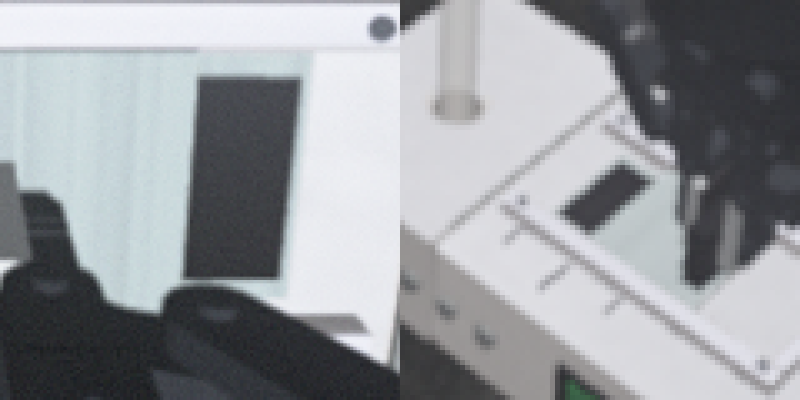

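The uncovered part of the port measures about 100 × 200 px in the left panel, so it is half of the 40 mm square. The gripper is holding the tab at 25.0 mm of travel and the tube is standing home. Handing in.

```bash
python3 -c "
from station import bot
print(bot.hand_in())"
```

```text
the job is handed in; nothing more can be done
None
```

The job is handed in: the clear test tube is fully down in the photometer's well and released, the plug is still in the rack, and the gripper is holding the shutter tab at about 25 mm, half its travel. The tube caught on the well's rim and slipped in the grip on the first try, so I realigned it before lowering it home. The verdict wasn't shown.

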